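Pack the condiment box and snap its sealed lid shut

ROBOT

A 6-joint arm with a two-finger parallel gripper is mounted at the origin on a cart in front of the work surface, level with it; the furniture and walls round the work are solid. World frame = base frame: x ahead of the robot, y to its left, z up, the work surface at z = 0. Lengths are in m, angles in rad, forces in N, time in s.
With the tool pointing down it reaches from about 0.275 to 0.725 m from the base axis. Payload 15.9 kg.
Tool frame: the origin (TCP) lies on the centre line of the jaws, within the pads' length; the fingertips stand 19 mm ahead of it and the grasp point (between the pads) is the TCP; z points along the fingers, y is the line along which they close (so a half turn about z gives the same grasp; the last joint's range is limited). The gripper opens to 85 mm and grips with 20 to 120 N. Pads are 22 mm wide; open, the fingers measure 114 mm over their backs; the gripper's body (76 mm by 85 mm) begins 54 mm behind the grasp point. The pads swing forward as they close: fully open they stand 13 mm farther back than shut.
Start: joints at [-1.208, 0.213, -0.034, 1.323, 0, 1.571], TCP at [0.177, -0.467, 0.25] pointing down, gripper open.
Joint ranges: [-2.98, 2.98], [-0.74, 1.72], [-1.14, 1.35], [-2.1, 2.04], [-1.57, 1.44], [-3.14, 3.14]. Speed limits (rad/s): [1.89, 1.89, 2.39, 2.57, 3.14, 3.14].

INTERFACE

Orientations are given as [roll, pitch, yaw] about the fixed x, y, z axes, in that order (R = Rz(yaw) Ry(pitch) Rx(roll)).
In Python, from bench import bot gives the robot as it stands. The module is installed in compiled form; this text tells all that it offers.
- The arm moves only by the tool arm_command, never from a script. Its argument "series" is one flat list of numbers, 4 for each row, row after row: the shift along the tool's x, y, z in m, then the turn about the tool's z in degrees. A call has 1 to 12 rows; each row shifts and turns the commanded pose from where the row before left it, along the tool's axes as they then stand; what a row does not reach is not made up. A row lasts 1/8 s, in which the tool goes at most 62.5 mm and 10.7 degrees, less where a joint would pass 70% of its speed; a pose out of reach is approached as far as the arm can. A call with a gripper value outside its range is refused whole. "fingers" is the closure, from 0 (fully open) to 1 (shut), set as the call begins (left out, the last holds). The fingers move at their own pace and stop on an object; the grip force is fixed at half the most. Time passes only in rows, so rows that do not move let the fingers close. It gives the time, the measured TCP pose, the force, the opening and the grip force at its end, in the units of the state.
- bot.read_state(): the state, without advancing time (a new reading comes with each control period).
- bot.read_camera(name): name is "scene" or "top" or "wrist"; returns the picture (480x640x3 uint8, blue, green, red); there is no depth.
- bot.calibration(name): a dict with "fx", "fy", "cx", "cy" (pixels), "distortion" ([k1, k2, p1, p2, k3] as OpenCV has them; the pictures are not rectified), "R" (3x3) and "t" (3): a world point X has camera coordinates R X + t; the wrist camera has in their place "tool_from_camera" (4x4, takes a point from camera to tool coordinates, whose origin is the TCP and whose axes are the flange's). Camera axes: x right, y down, z forward; pixel columns grow to the right and rows downward; lengths in m; the calibration is good to about 2 mm. A picture is of the moment at which its call begins: read the wrist's pose just before it. calibration takes no time and is no camera call.
- bot.finish_job(): hands the job in; it is judged then, once.
The state is a dict: "clock": time; "qpos": joint angles; "joint_vel": joint speeds; "tau": joint torques, N m; "position": TCP position; "orientation": TCP orientation; "ft_force": force on the tool from outside, world axes, zero at the start; "wrist_torque": the same for the moment, N m; "opening": opening from 0.0 (shut) to 1.0 (fully open); "gripper_force": force on a finger pad.
Only numpy, scipy, OpenCV 4.12 (cv2) and the standard library are available. Lean on these libraries where they do the work, as an engineer would, in place of code of your own. Each camera call takes 0.05 s, during which the arm holds its last target. There are 200 camera calls.

TASK

Pack the salt shaker and the little brown dropper bottle into the open condiment box, each standing upright on the bottom of the well that fits its width, then swing the lid over and press it down against its rubber seal until the clip at the front snaps over it and keeps it shut. The jam jar stays in its well, and everything else on the worktop stays standing where it is.

Things in the scene. Friction and masses are not known exactly. Their poses are not given: they have to be found in the camera images.
- box: open condiment box of white plastic, fixed, 150 (its x) x 264 (its y) x 118 mm high, walls 4 mm, 142 mm clear between front and back wall. Origin: centre of its underside, z up; -x is the front with the clip, +x the back with the hinge. A seal stands 7.5 mm above the rim. A grey insert, flat top 45 mm above the underside, has four round wells in a row along y, widest at +y; their floor is at 4 mm
- well_74 (a point): centre of the floor of the 74 mm well, box frame (0, 85.5, 4) mm; the jam jar stands in it
- well_60 (a point): centre of the floor of the 60 mm well, box frame (0, 11.5, 4) mm
- well_50 (a point): centre of the floor of the 50 mm well, box frame (0, -50.5, 4) mm
- well_40 (a point): centre of the floor of the 40 mm well, box frame (0, -102.5, 4) mm
- lid (a joint): lid angle, rad: 0 shut and latched, 1.57 upright; starts open at 1.6 to 1.85. Axis along the box's y at box x = +80, z = 123 mm. White frame, clear window, 7 mm thick, 272 mm wide, 160 mm from hinge to front edge. Stiff hinge: holds near upright, sinks by itself below about 1.0 until it rests on the clip at about 0.08. The rest goes against the seal: about 10 to 18 N down; goes to -0.015 when pressed hard
- lid_pad (a point): thumb pad on top of the lid, middle of its front edge, 14 mm behind the edge: press straight down here; when shut it is 127 mm above the worktop
- lid_edge (a point): middle of the lid's front (free) edge, which is the top edge while the lid stands open
- clip (a joint): grey sprung snap clip in the middle of the box's front, 34 mm wide, angle in rad: 0 = sprung home; the lid's tongue pushes it outward to about 0.1 on the way down, then it springs back to about 0 over the tongue and holds the lid. Its top stands about 5 mm above the shut lid, 3 to 20 mm in front of the lid's edge
- salt_shaker: salt shaker, glass with grey metal top, 44 mm in diameter up to 74 mm, its top 34 mm in diameter, 90 mm tall, 0.07 to 0.14 kg; origin: centre of its underside, z up
- vanilla_bottle: little brown bottle with black dropper, 33 mm in diameter up to 70 mm, collar 24 mm in diameter from 62 to 77 mm, rubber bulb 13 mm in diameter above, 102 mm tall, 0.05 to 0.1 kg; origin: centre of its underside, z up
- jam_jar: jam jar, 67 mm in diameter, 99 mm tall, in the 74 mm well; origin: centre of its underside
- spice_jar: spice jar with red cap, 45 mm in diameter, 106 mm tall, bystander; origin: centre of its underside
- chilli_sauce: chilli sauce bottle, 47 mm in diameter, 187 mm tall, bystander; origin: centre of its underside
- yoghurt_pot: yoghurt pot, 72 mm in diameter and high, bystander; origin: centre of its underside
- shot_glass: shot glass, 49 mm in diameter, 61 mm tall, bystander; origin: centre of its underside
- chocolate_bar: chocolate bar in a wrapper, lying flat, 52 x 150 x 12 mm, bystander; origin: centre of its underside
Mind the look-alikes: they are no part of the job. Leave any purple look-alike of the salt_shaker alone. Leave any turquoise look-alike of the vanilla_bottle alone.

How it is judged:
By the outcome, as a careful person would: the job done as asked, in the order asked, and still so for the second after the job is handed in, with the robot touching nothing.
It also fails if it takes over 72 s, if anything falls off the work surface, if the arm or the gripper's body presses on something with over 40 N, if the wrist force passes 120 N, or if a joint passes its speed limit or range.

## Working session

There is one attempt and no reset: what is moved stays moved. The work goes in short steps, Python scripts to look and compute and a tool call to move; the robot and the scene stay as the last step left them, time stands still between calls to the robot, and variables do not carry over. Pictures are saved under pics/ and viewed, at most 10 in all, crops included, and the job is handed in when it is done.

Besides the shell and the picture viewer there is one more tool, called after "Request:" as name(argument=value, ...), one argument or row to a line, values as JSON. arm_command: Moves the arm, as the interface text tells. Its arguments: {"type":"object","properties":{"series":{"type":"array"},"fingers":{"type":"number"}},"required":["series"]}

```bash
mkdir -p pics
python3 - <<'E'
from bench import bot
import cv2
s=bot.read_state();print({k:s[k] for k in('clock','position','orientation','opening')})
for n in('scene','top'):
    cv2.imwrite(f'pics/{n}0.png',bot.read_camera(n)); print(n,bot.calibration(n))
print(bot.calibration('wrist'))
E
```

```text
{'clock': 0.0, 'position': array([ 0.17733091, -0.46717536,  0.24983433]), 'orientation': array([-3.14053451e+00,  3.39855868e-05,  3.62759474e-01]), 'opening': 0.9991089282745723}
scene {'fx': 440.28779776478393, 'fy': 440.28779776478393, 'cx': 312.6972017358809, 'cy': 242.4232738770142, 'distortion': array([-0.01715826,  0.        ,  0.        ,  0.        ,  0.        ]), 'R': array([[-0.98658184,  0.16257766, -0.01499246],
       [ 0.14415488,  0.82429685, -0.54749801],
       [-0.07665271, -0.54231283, -0.83667267]]), 't': array([ 0.5049895 , -0.02776076,  1.08120768])}
top {'fx': 536.4500954693809, 'fy': 536.4500954693809, 'cx': 319.232079665416, 'cy': 242.499532716878, 'distortion': array([-0.1116628,  0.       ,  0.       ,  0.       ,  0.       ]), 'R': array([[ 4.03289885e-02, -9.99186227e-01, -6.75592383e-04],
       [-9.77362100e-01, -3.93075634e-02, -2.07889975e-01],
       [ 2.07694243e-01,  9.04429078e-03, -9.78151983e-01]]), 't': array([-0.0060992 ,  0.51430606,  1.11086174])}
{'fx': 360.6724987744067, 'fy': 360.6724987744067, 'cx': 320.7105584451199, 'cy': 237.95489759361962, 'distortion': array([-0.04537036,  0.        ,  0.        ,  0.        ,  0.        ]), 'tool_from_camera': array([[ 1.79360315e-03, -9.60736782e-01, -2.77455616e-01,
         6.99197230e-02],
       [ 9.99998349e-01,  1.64216074e-03,  7.78200015e-04,
        -1.61603322e-04],
       [-2.92018659e-04, -2.77456554e-01,  9.60738141e-01,
        -1.24115558e-01],
       [ 0.00000000e+00,  0.00000000e+00,  0.00000000e+00,
         1.00000000e+00]])}
```

View pics/scene0.png

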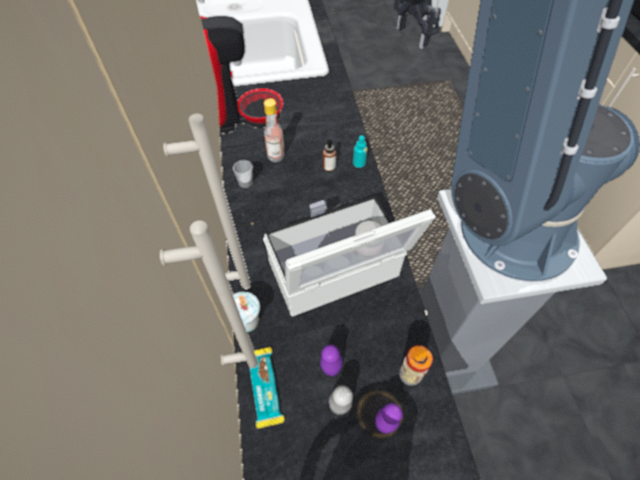

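View pics/top0.png

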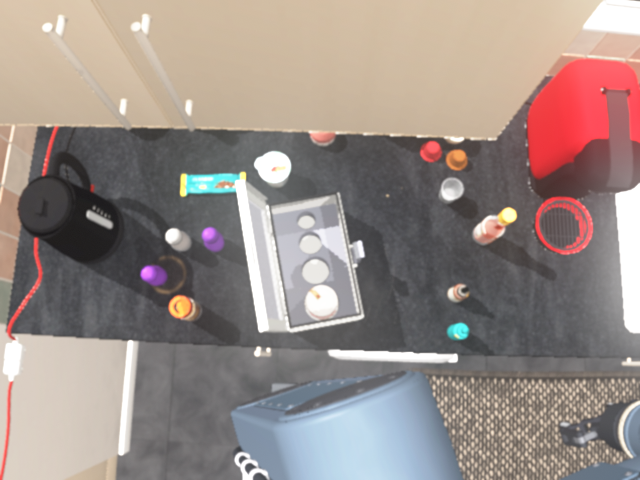

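The scene is clear: salt shaker in the top view at (178,239), vanilla bottle at (459,292) and wells from (322,302) to (306,221). The clip is at (357,253), and there are purple look-alikes at (212,238) and (153,274). Next I'll take a zoomed crop to get measurements.

```bash
cat > h.py <<'E'
from bench import bot
import cv2, numpy as np
from scipy.spatial.transform import Rotation as Ro
def cam(name):
    c=bot.calibration(name); K=np.array([[c['fx'],0,c['cx']],[0,c['fy'],c['cy']],[0,0,1]])
    if 'R' in c: return K,c['distortion'],np.array(c['R']),np.array(c['t'])
    s=bot.read_state(); T=np.eye(4); T[:3,:3]=Ro.from_euler('xyz',s['orientation']).as_matrix(); T[:3,3]=s['position']
    M=np.linalg.inv(T@c['tool_from_camera']); return K,c['distortion'],M[:3,:3],M[:3,3]
def ray(px,z,C):
    K,d,R,t=C; n=cv2.undistortPoints(np.array(px,float).reshape(-1,1,2),K,d).reshape(-1,2)
    v=np.c_[n,np.ones(len(n))]@R; o=-R.T@t
    return o+v*((np.asarray(z)-o[2])/v[:,2])[:,None]
def proj(X,C):
    K,d,R,t=C; return cv2.projectPoints(np.array(X,float).reshape(-1,3),cv2.Rodrigues(R)[0],t,K,d)[0].reshape(-1,2)
E
python3 - <<'E'
from h import *
im=cv2.imread('pics/top0.png'); C=cam('top')
for n,p,z in [('salt top',(178,234),.09),('purp1',(212,234),.09),('purp2',(153,274),.09),('vanilla bulb',(461,290),.1),('turq',(458,331),.1),('orange',(181,306),.106),('w40',(306,222),.045),('w50',(311,243),.045),('w60',(316,271),.045),('jam',(322,300),.103),('chilli',(508,215),.187)]:
    print(n,ray([p],z,C).round(3))
cv2.imwrite('pics/c1.png',cv2.resize(im[180:340,140:380],None,fx=3.3,fy=3.3,interpolation=cv2.INTER_CUBIC))
E
```

```text
salt top [[0.513 0.315 0.09 ]]
purp1 [[0.516 0.242 0.09 ]]
purp2 [[0.425 0.361 0.09 ]]
vanilla bulb [[ 0.416 -0.282  0.1  ]]
turq [[ 0.332 -0.275  0.1  ]]
orange [[0.359 0.291 0.106]]
w40 [[0.561 0.046 0.045]]
w50 [[0.514 0.033 0.045]]
w60 [[0.453 0.019 0.045]]
jam [[0.384 0.004 0.103]]
chilli [[ 0.556 -0.356  0.187]]
```

View pics/c1.png

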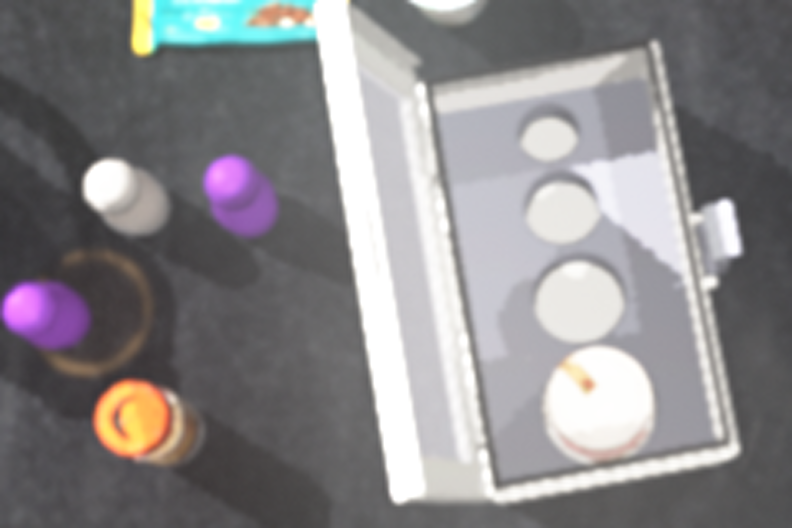

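Request:
arm_command(
  series=[0.041,-0.0126,0,0,0.041,-0.0126,0,0,0.041,-0.0126,0,0,0.041,-0.0126,0,0,0.041,-0.0126,0,0,0.041,-0.0126,0,0,0.041,-0.0126,0,0,0,0,0,6.5,0,0,0,0],
)

```text
clock: 1.23
position: [0.4145, -0.2828, 0.25]
orientation: [-3.141, 0.001, 0.251]
ft_force: [-0.3, 0.1, 0.9]
opening: 1.002
gripper_force: 0.0
```

Run:
```python
from h import *
s=bot.read_state();print(s['clock'],s['position'],s['orientation'])
C=cam('wrist');np.savez('w1.npz',*C[:4]); im=bot.read_camera('wrist');cv2.imwrite('pics/w1.png',im)
C=cam('top')
cr=lambda x,y:(140+x/3.3,180+y/3.3)
print('salt,purple',ray([cr(111,184),cr(230,180)],[.09,.09],C).round(4))
print('wells 40 50 60',ray([cr(549,132),cr(563,206),cr(580,300)],.045,C).round(4))
print('rim corners (outer seal top)',ray([cr(425,85),cr(655,42),cr(735,450),cr(495,497)],.1255,C).round(4))
print('cab',ray([(320,130),(150,30)],.5,C),ray([(230,350),(200,230)],.5,cam('scene')), proj([[.5,.3,.5]],C))
for n in('top','scene'):
    K,d,R,t=cam(n);print(n,-R.T@t)
```

```text
1.225 [ 0.41454382 -0.28277367  0.24999664] [-3.14112265e+00  5.25045147e-04  2.50638205e-01]
salt,purple [[0.5087 0.3243 0.09  ]
 [0.5144 0.247  0.09  ]]
wells 40 50 60 [[0.5657 0.0451 0.045 ]
 [0.5155 0.0336 0.045 ]
 [0.4529 0.0197 0.045 ]]
rim corners (outer seal top) [[ 0.5724  0.1214  0.1255]
 [ 0.6063 -0.0218  0.1255]
 [ 0.3528 -0.0783  0.1255]
 [ 0.3191  0.0644  0.1255]]
cab [[0.57928356 0.01587004 0.5       ]
 [0.73340913 0.27605628 0.5       ]] [[0.64425512 0.37489112 0.5       ]
 [0.66867658 0.23219385 0.5       ]] [[112.55104827 177.38538904]]
top [0.27218963 0.00407493 1.19350657]
scene [0.58509282 0.52713589 0.896989  ]
```

View pics/w1.png

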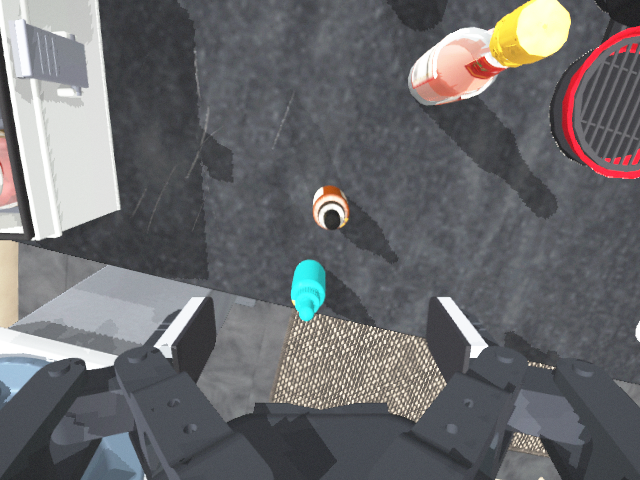

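The wrist picture shows the vanilla bottle, with its black bulb top near (332,218) and its collar at (331,208). The turquoise look-alike is at (308,290), nearer the robot.

Run:
```python
from h import *
d=np.load('w1.npz');C=[d[k] for k in d.files]
im=cv2.imread('pics/w1.png')
h=cv2.cvtColor(im,cv2.COLOR_BGR2HSV)
P=im[180:235,305:355]; m=(cv2.cvtColor(P,cv2.COLOR_BGR2GRAY)<45).astype('uint8')
n,l,st,ce=cv2.connectedComponentsWithStats(m)
for i in range(1,n):
    if st[i,4]>30: print(st[i],ce[i]+[305,180])
print(ray([(332,218),(332,212)],[.1,.085],C)); print(proj([[.4165,-.283,z] for z in(0,.07,.077,.102)],C))
p0=np.array([.41454,-.28277])
cv2.imwrite('pics/w1c.png',cv2.resize(P,None,fx=8,fy=8))
```

```text
[[ 0.42338024 -0.28960594  0.1       ]
 [ 0.42501198 -0.28963361  0.085     ]]
[[321.38052768 201.24574306]
 [321.50413766 215.85270218]
 [321.51949992 217.66926582]
 [321.58037053 224.86974977]]
```

View pics/w1c.png

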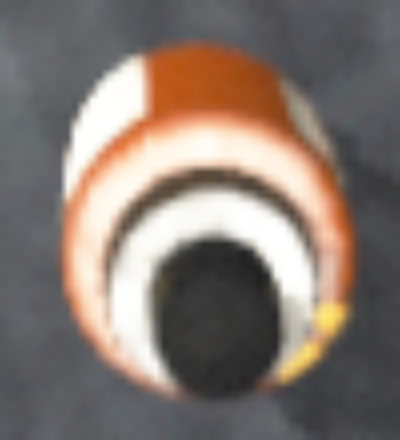

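Run:
```python
from h import *
d=np.load('w1.npz');C=[d[k] for k in d.files]
X=ray([(331.1,211.3),(331.8,214.4),(332,221.5)],[.068,.077,.1],C);print(X)
D=X[:,:2].mean(0)-[.41454,-.28277]; y=.2506
print(D@[np.cos(y),np.sin(y)],D@[np.sin(y),-np.cos(y)])
```

```text
[[ 0.42204392 -0.29014545  0.068     ]
 [ 0.42139247 -0.29067304  0.077     ]
 [ 0.42067401 -0.29032874  0.1       ]]
0.004729018668940259 0.009068400408964436
```

Request:
arm_command(
  series=[0.0047,0.009,0,0,0,0,0.044,1.8,0,0,0.044,0,0,0,0.044,0,0,0,0.03,0,0,0,0.016,0,0,0,0,0],
)

```text
clock: 2.15
position: [0.4206, -0.2909, 0.0713]
orientation: [-3.14, 0.001, 0.218]
ft_force: [0.2, 0.1, 0.1]
opening: 1.0
gripper_force: 0.0
```

Request:
arm_command(
  series=[0,0,0,0,0,0,0,0,0,0,0,0,0,0,0,0,0,0,0,0,0,0,0,0],
  fingers=1,
)

```text
clock: 2.9
position: [0.4218, -0.2909, 0.0732]
orientation: [3.141, -0.001, 0.218]
ft_force: [-0.8, 0.6, 10.0]
opening: 0.325
gripper_force: 58.4
```

Request:
arm_command(
  series=[0,0,-0.02,0,0,0,-0.04,0,0,0,-0.06,0,0,0,-0.057,0,0,0,0,0],
)

```text
clock: 3.52
position: [0.4228, -0.2917, 0.2537]
orientation: [3.136, -0.005, 0.218]
ft_force: [0.3, -0.3, -0.1]
opening: 0.325
gripper_force: 59.3
```

Run:
```python
from h import *
C=cam('wrist');np.savez('w2.npz',*C); im=bot.read_camera('wrist')
a=im[200:480,150:490]
t=bot.read_camera('top')[230:340,380:520]
s=bot.read_camera('scene')[90:220,260:420]
r=lambda x,h:cv2.resize(x,(int(x.shape[1]*h/x.shape[0]),h))
cv2.imwrite('pics/w2.png',np.hstack([r(a,330),r(s,330)]))
print(bot.read_state()['position'],bot.read_state()['opening'],bot.read_state()['gripper_force'])
```

```text
[ 0.42099566 -0.29052732  0.24869466] 0.325886118055675 59.27774745505303
```

View pics/w2.png

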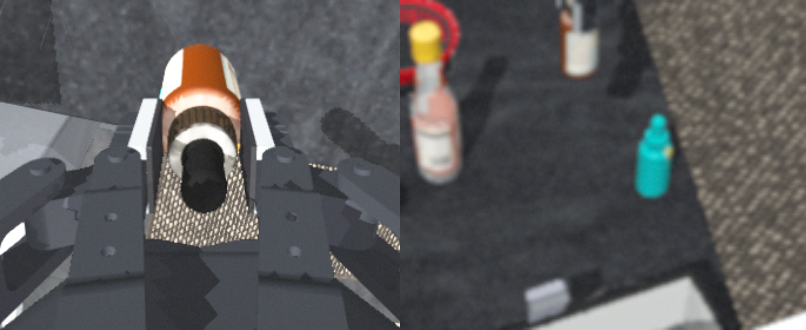

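Request:
arm_command(
  series=[0.0266,-0.037,0,0,0.0266,-0.037,0,0,0.0266,-0.037,0,0,0.0266,-0.037,0,0,0.0266,-0.037,0,0,0.0266,-0.037,0,0,0.0266,-0.037,0,0,0.0266,-0.037,0,0,0,0,0,0,0,0,0,0],
)

```text
clock: 4.92
position: [0.5644, 0.0441, 0.2482]
orientation: [-3.142, 0.002, 0.218]
ft_force: [-0.3, -0.1, -1.0]
opening: 0.325
gripper_force: 59.3
```

Run:
```python
from h import *
s=bot.read_state();print(s['position'],s['orientation'])
C=cam('wrist');np.savez('w3.npz',*C); im=bot.read_camera('wrist')
cv2.imwrite('pics/w3.png',im)
c=np.array([.4627,.0214]);u=np.array([.976,.218])
for n,k in(('40',.1025),('50',.0505),('60',-.0115)):print(n,proj([[*(c+k*u),.045]],C))
```

```text
[0.56440965 0.0440992  0.24820003] [-3.14153466e+00  2.04263462e-03  2.18374495e-01]
40 [[320.56414745 213.78152746]]
50 [[320.54801126 266.41475988]]
60 [[320.53084483 323.51160144]]
```

View pics/w3.png

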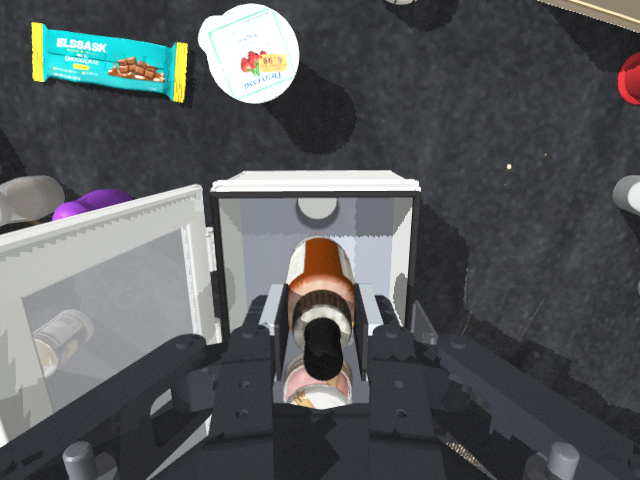

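The wrist picture shows the open box ahead: outer rim from x=213 to 420, and the 40 mm well at about (318,205) partly hidden by the bottle. The bottle hangs straight at x≈322, so it is 2–3 mm off to the side. I'll get the end-wall and well edges from the pixel profiles.

Run:
```python
from h import *
d=np.load('w3.npz');C=[d[k] for k in d.files]
g=cv2.cvtColor(cv2.imread('pics/w3.png'),cv2.COLOR_BGR2GRAY)
print('col318',[int(v) for v in g[164:240,316:321].mean(1)])
for r in (200,206,212):print('row',r,[int(v) for v in g[r-1:r+2,285:352].mean(0)])
print('row240',[int(v) for v in g[238:243,205:250].mean(0)],[int(v) for v in g[238:243,385:425].mean(0)])
c=np.array([.4627,.0214]);u=np.array([.976,.218]);v=np.array([-.218,.976])
for n,a,b,z in(('seal end',.132,0,.1255),('rim outer end',.132,0,.118),('inner end',.128,0,.118),('inner end@45',.128,0,.045),('well far',.1225,0,.045),('well near',.0825,0,.045),('floor far',.1225,0,.004),('side+out',.08,.075,.118),('side-out',.08,-.075,.118),('side+in',.08,.071,.118),('side-in',.08,-.071,.118)):print(n,proj([[*(c+a*u+b*v),z]],C).round(1))
```

```text
col318 [58, 59, 61, 62, 62, 65, 149, 223, 238, 238, 238, 238, 238, 238, 238, 247, 255, 255, 255, 254, 243, 239, 237, 254, 255, 255, 251, 96, 59, 63, 63, 62, 55, 90, 163, 195, 196, 195, 195, 194, 194, 194, 194, 194, 193, 194, 194, 194, 195, 194, 194, 194, 194, 194, 163, 106, 83, 86, 86, 84, 85, 84, 83, 85, 98, 110, 126, 137, 137, 137, 134, 148, 179, 154, 89, 75]
row 200 [140, 137, 139, 139, 138, 140, 138, 139, 139, 138, 130, 114, 86, 177, 195, 196, 195, 196, 195, 195, 194, 196, 195, 196, 196, 196, 195, 197, 196, 197, 195, 194, 196, 196, 196, 195, 196, 196, 195, 195, 195, 194, 195, 195, 196, 193, 194, 195, 195, 193, 195, 154, 114, 118, 135, 139, 139, 139, 140, 139, 139, 140, 140, 141, 139, 141, 140]
row 206 [139, 139, 140, 139, 138, 139, 140, 137, 134, 127, 107, 82, 75, 86, 145, 186, 194, 193, 195, 194, 195, 194, 194, 195, 196, 194, 194, 195, 195, 193, 196, 195, 195, 193, 194, 193, 195, 194, 195, 195, 194, 195, 195, 196, 194, 195, 195, 194, 195, 192, 151, 95, 75, 93, 109, 132, 139, 139, 140, 138, 139, 140, 140, 139, 141, 140, 141]
row 212 [140, 138, 140, 139, 137, 137, 137, 137, 138, 1
[... 273 characters left out ...]
142]
row240 [194, 211, 233, 236, 228, 209, 202, 224, 193, 79, 40, 43, 47, 43, 43, 37, 71, 139, 170, 171, 170, 172, 170, 169, 171, 171, 170, 171, 170, 171, 170, 171, 170, 170, 171, 169, 168, 158, 153, 153, 152, 152, 152, 153, 151] [192, 192, 192, 193, 192, 192, 193, 220, 227, 227, 227, 227, 227, 227, 227, 227, 227, 227, 227, 227, 227, 227, 227, 228, 225, 70, 50, 57, 61, 63, 62, 59, 47, 41, 43, 42, 43, 41, 41, 43]
seal end [[320.5 197. ]]
rim outer end [[320.5 195.2]]
inner end [[320.5 200.8]]
inner end@45 [[320.6 186.3]]
well far [[320.6 192.3]]
well near [[320.6 234.6]]
floor far [[320.6 186. ]]
side+out [[220.9 264. ]]
side-out [[420.2 264. ]]
side+in [[226.1 264. ]]
side-in [[414.9 264. ]]
```

Request:
arm_command(
  series=[0.001,-0.0035,0,0,0,0,0.03,0,0,0,0.03,0,0,0,0.03,0,0,0,0.02,0,0,0,0.014,0,0,0,0.008,0,0,0,0.005,0,0,0,0,0],
)

```text
clock: 6.1
position: [0.5652, 0.0479, 0.1124]
orientation: [3.142, -0.0, 0.218]
ft_force: [0.8, 0.6, -0.1]
opening: 0.326
gripper_force: 59.5
```

Request:
arm_command(
  series=[0,0,0.008,0,0,0,0.008,0,0,0,0.008,0,0,0,0.004,0,0,0,0.003,0,0,0,0.002,0,0,0,0,0],
)

```text
clock: 6.98
position: [0.5653, 0.0479, 0.0793]
orientation: [3.142, -0.0, 0.218]
ft_force: [1.6, 0.5, -1.1]
opening: 0.329
gripper_force: 59.5
```

Request:
arm_command(
  series=[0,0,0.0015,0,0,0,0.0015,0,0,0,0,0,0,0,0,0],
)

```text
clock: 7.48
position: [0.566, 0.0482, 0.0772]
orientation: [-3.142, -0.002, 0.218]
ft_force: [1.8, 1.2, 12.2]
opening: 0.32
gripper_force: 61.4
```

Request:
arm_command(
  series=[0,0,0,0,0,0,0,0,0,0,0,0,0,0,-0.02,0,0,0,-0.04,0,0,0,-0.06,0,0,0,-0.06,0,0,0,-0.06,0,0,0,-0.052,0,0,0,0,0],
  fingers=0.3,
)

```text
clock: 8.72
position: [0.5664, 0.048, 0.3721]
orientation: [3.141, -0.006, 0.218]
ft_force: [0.9, 0.3, -1.0]
opening: 0.702
gripper_force: 0.0
```

Run:
```python
from h import *
print(bot.read_state()['position'])
C=cam('wrist');np.savez('w4.npz',*C); im=bot.read_camera('wrist')
t=bot.read_camera('top'); cv2.imwrite('pics/w4raw.png',im);cv2.imwrite('pics/t4raw.png',t)
a=im[150:420,200:440];r=lambda x,h:cv2.resize(x,(int(x.shape[1]*h/x.shape[0]),h),interpolation=cv2.INTER_CUBIC)
cv2.imwrite('pics/w4.png',np.hstack([r(a,450),r(t[180:320,140:260],450)]))
```

```text
[0.56636781 0.04801704 0.37213906]
```

View pics/w4.png

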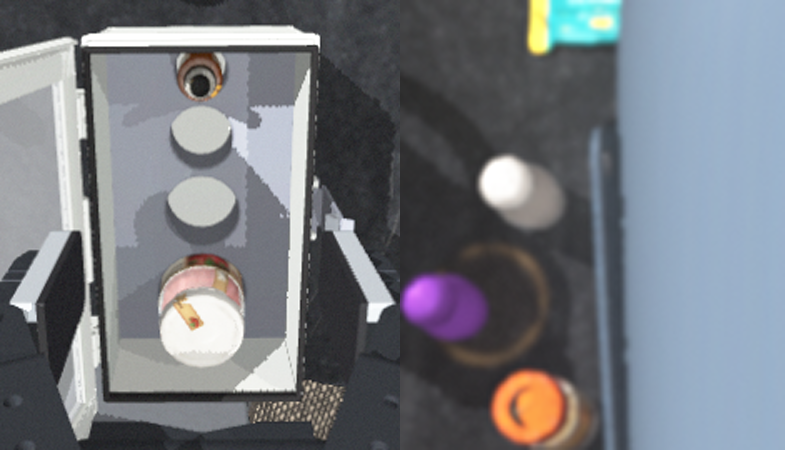

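The bottle is standing in the 40 mm well. Crop coordinates: bottle at about (200,80), 50 mm well at (201,136), 60 mm well at (203,210). The shaker's cap is at (505,182) in the right half.

Run:
```python
from h import *
d=np.load('w4.npz');C=[d[k] for k in d.files]
g=cv2.cvtColor(cv2.imread('pics/w4raw.png'),cv2.COLOR_BGR2GRAY)
for r in (226,230,234):print(r,[int(v) for v in g[r-1:r+2,290:350].mean(0)])
for r in (268,272,276):print(r,[int(v) for v in g[r-1:r+2,290:350].mean(0)])
print('col',[int(v) for v in g[200:305,318:323].mean(1)])
print('row200',[int(v) for v in g[198:203,235:275].mean(0)],[int(v) for v in g[198:203,365:400].mean(0)])
c=np.array([.5650,.0477]);u=np.array([.976,.218])
for k,R in((.052,.025),(.114,.03)):print(proj([[*(c-k*u+e*u),.045] for e in(-R,0,R)],C).round(1))
```

```text
226 [159, 160, 160, 160, 161, 160, 159, 158, 159, 158, 160, 155, 125, 183, 199, 201, 201, 200, 201, 203, 201, 201, 201, 201, 203, 202, 199, 201, 200, 201, 201, 202, 201, 202, 201, 200, 200, 202, 201, 201, 199, 200, 202, 202, 201, 203, 202, 231, 186, 194, 216, 222, 223, 224, 223, 224, 225, 225, 169, 139]
230 [160, 158, 160, 159, 161, 160, 159, 159, 159, 158, 155, 142, 95, 105, 176, 199, 202, 201, 202, 200, 201, 201, 202, 202, 202, 201, 202, 201, 202, 202, 201, 202, 202, 202, 201, 202, 201, 200, 202, 201, 201, 201, 201, 201, 202, 203, 196, 157, 97, 153, 205, 221, 222, 223, 223, 224, 224, 224, 206, 201]
234 [160, 159, 159, 159, 160, 158, 158, 158, 159, 155, 152, 139, 106, 85, 80, 116, 163, 196, 202, 201, 202, 202, 201, 202, 202, 201, 201, 201, 200, 201, 201, 201, 201, 200, 203, 202, 201, 201, 202, 201, 201, 201, 201, 202, 191, 153, 102, 83, 81, 161, 209, 223, 224, 223, 224, 224, 225, 222, 213, 202]
268 [137, 136, 134, 132, 132, 131, 132, 132, 129, 125, 135, 186, 200, 200, 200, 201, 198, 200, 198, 199, 202, 200, 200, 199, 200, 200, 198, 201, 200, 200, 201, 200, 198, 200, 199, 200, 201, 2
[... 968 characters left out ...]
145, 142, 153, 184, 202, 201, 200, 201, 200, 201, 202, 201, 200, 201, 200, 199, 200, 200, 199, 199, 200, 200, 200, 200, 199, 199, 200, 200, 199, 199, 200, 199, 163, 108, 88, 85, 87, 88, 87, 88, 87, 87, 88, 90, 103, 113, 114, 115, 106, 76, 57, 66]
row200 [224, 239, 232, 212, 208, 210, 206, 204, 203, 201, 149, 72, 56, 54, 50, 40, 41, 47, 45, 53, 149, 177, 176, 171, 166, 155, 149, 150, 150, 145, 144, 144, 144, 143, 144, 145, 145, 144, 145, 144] [118, 120, 119, 119, 119, 119, 119, 118, 120, 119, 119, 122, 129, 130, 130, 131, 181, 221, 231, 232, 215, 83, 62, 64, 62, 118, 54, 44, 43, 45, 45, 45, 42, 41, 45]
[[320.4 252.7]
 [320.4 234.4]
 [320.4 215.5]]
[[320.4 299.3]
 [320.4 278.9]
 [320.4 257.7]]
```

Request:
arm_command(
  series=[0.0006,-0.047,0,0,0.0006,-0.047,0,0,0.0006,-0.047,0,0,0.0006,-0.047,0,0,0.0006,-0.047,0,0,0.0006,-0.047,0,0,0,0,0.02,9.6,0,0,0.02,9.6,0,0,0.02,9.6,0,0,0.02,9.6,0,0,0.02,9.6,0,0,0.02,9.6],
)

```text
clock: 10.32
position: [0.5281, -0.0216, 0.2565]
orientation: [-2.873, 0.171, -0.19]
ft_force: [-0.2, -0.0, 0.7]
opening: 0.697
gripper_force: 0.0
```

Request:
arm_command(
  series=[0,0,0,0,0,0,0,0],
)

```text
clock: 10.58
position: [0.5284, -0.0203, 0.2573]
orientation: [-2.874, 0.17, -0.186]
ft_force: [0.6, 0.1, -0.1]
opening: 0.697
gripper_force: 0.0
```

Run:
```python
from h import *
print(bot.read_state()['position'],bot.read_state()['orientation'])
C=cam('wrist');np.savez('w5.npz',*C); im=bot.read_camera('wrist');cv2.imwrite('pics/w5raw.png',im)
p=proj([[.5087,.3243,z] for z in(0,.09)],C);print(p)
x,y=p.mean(0).astype(int);x0,y0=max(x-80,0),max(y-80,0)
print('crop origin',x0,y0);cv2.imwrite('pics/w5.png',cv2.resize(im[y0:y0+160,x0:x0+160],None,fx=3.5,fy=3.5,interpolation=cv2.INTER_CUBIC))
```

```text
[ 0.52840425 -0.02032351  0.25730703] [-2.87362788  0.16950696 -0.18646413]
[[134.19654687 217.96809674]
 [ 79.64328659 247.77617199]]
crop origin 26 152
```

View pics/w5.png

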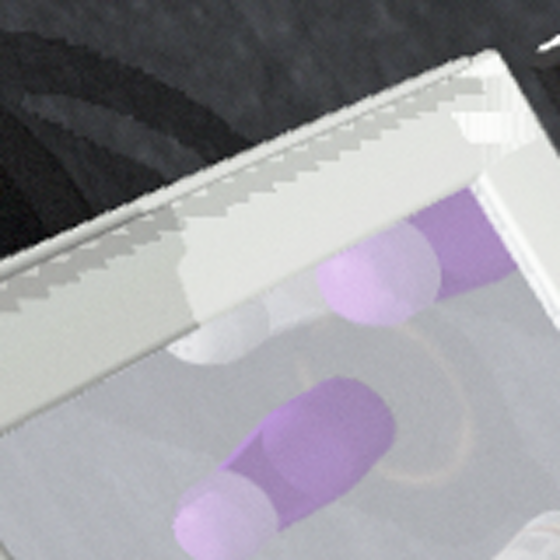

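The tool is off target and tilted: the arm didn't follow the commanded path. The picture shows the lid frame between the camera and the shaker. Checking the joints.

Run:
```python
from bench import bot
import numpy as np
np.set_printoptions(precision=3,suppress=True)
s=bot.read_state();print(s['clock'])
for k in('qpos','joint_vel','tau','position','orientation','ft_force','wrist_torque'):print(k,s[k])
```

```text
10.625
qpos [-0.187  0.416  0.221  1.546  0.268  3.141]
joint_vel [ 0.013 -0.005  0.002  0.001 -0.001 -0.   ]
tau [ -1.994 -83.352  45.861   2.421   1.252   0.001]
position [ 0.528 -0.02   0.258]
orientation [-2.874  0.169 -0.186]
ft_force [0.737 0.332 0.121]
wrist_torque [-0.238 -0.128 -0.001]
```

Joint 6 is at its limit: q6 = q1 + π − yaw, so yaw must stay at or above q1. I'll turn the other way and see whether the tilt clears.

Request:
arm_command(
  series=[0,0,0,-10,0,0,0,-10,0,0,0,-10,0,0,0,0],
)

```text
clock: 11.12
position: [0.5284, -0.0196, 0.2575]
orientation: [-2.827, 0.016, 0.317]
ft_force: [0.4, 0.1, 0.6]
opening: 0.699
gripper_force: 0.0
```

Run:
```python
from bench import bot
import numpy as np
np.set_printoptions(precision=3,suppress=True)
s=bot.read_state();print(s['clock'])
for k in('qpos','position','orientation'):print(k,s[k])
```

```text
11.125
qpos [-0.186  0.416  0.221  1.545  0.268  2.618]
position [ 0.528 -0.02   0.258]
orientation [-2.827  0.016  0.317]
```

Turning keeps the tilt (about 17°), and the tilt direction is fixed in the world. I can undo it by the mirror-image manoeuvre: swing joint 6 to its other limit where the tilt is purely sideways (q1≈0.37), and press the turn there. First I'll raise and turn back.

Request:
arm_command(
  series=[-0.0007,-0.0144,-0.0444,0,-0.0007,-0.0144,-0.0444,0,-0.0007,-0.0144,-0.0444,0,0,0,0,-10.6,0,0,0,-10.6,0,0,0,-10.6,0,0,0,-10.6,0,0,0,-10.6,0,0,0,-10.6,0,0,0,-10.6,0,0,0,-10.6,0,0,0,-10.6],
)

```text
clock: 12.62
position: [0.5284, -0.0202, 0.3974]
orientation: [3.127, -0.315, 1.983]
ft_force: [0.4, -0.1, 0.7]
opening: 0.702
gripper_force: 0.0
```

Request:
arm_command(
  series=[0,0,0,-10.6,0,0,0,-10.6,0,0,0,-10.6,0,0,0,-10.6,0,0,0,-10.6,0,0,0,-10.6,0,0,0,-10.6,0,0,0,-10.6,0,0,0,-10.6,0,0,0,-10.6,0,0,0,-10.6,0,0,0,-10.6],
)

```text
clock: 14.12
position: [0.5284, -0.0202, 0.3973]
orientation: [2.896, 0.2, -2.107]
ft_force: [-0.2, 0.4, 0.5]
opening: 0.705
gripper_force: 0.0
```

```bash
cat > st.py <<'E'
from h import *
import sys
np.set_printoptions(precision=4,suppress=True)
s=bot.read_state(); R=Ro.from_euler('xyz',s['orientation']).as_matrix(); q=s['qpos']
print(s['clock'],'q',q,'p',s['position'],'rpy',s['orientation'],'toolz',R[:,2],'inplane',q[1]-q[2]+q[3]-np.pi/2)
if len(sys.argv)>3: print('shift in tool axes',R.T@(np.array(sys.argv[1:4],float)-s['position']))
E
python3 st.py .39 .235 .40
```

```text
14.125 q [-0.187   0.4749  0.6701  1.9356  0.2674 -1.2693] p [ 0.5284 -0.0202  0.3973] rpy [ 2.8957  0.1999 -2.1069] toolz [-0.1109  0.2899 -0.9506] inplane 0.1696664211610912
shift in tool axes [-0.1463  0.2353  0.0868]
```

Request:
arm_command(
  series=[-0.0244,0.0392,0.0145,0,-0.0244,0.0392,0.0145,0,-0.0244,0.0392,0.0145,0,-0.0244,0.0392,0.0145,0,-0.0244,0.0392,0.0145,0,-0.0244,0.0392,0.0145,0,0,0,0,-10.6,0,0,0,-10.6,0,0,0,-10.6,0,0,0,-10.6,0,0,0,-10.6,0,0,0,-10.6],
)

```text
clock: 15.62
position: [0.3904, 0.2353, 0.4001]
orientation: [-3.066, 0.307, -0.96]
ft_force: [-0.8, -0.4, -0.1]
opening: 0.697
gripper_force: 0.0
```

```bash
python3 st.py
```

```text
15.625 q [ 0.3388  0.1304  0.2073  1.6562  0.3159 -1.832 ] p [0.3904 0.2353 0.4001] rpy [-3.0659  0.3071 -0.9604] toolz [-0.1109  0.2903 -0.9505] inplane 0.008474730930578822
```

Request:
arm_command(
  series=[0,0,0,-10.6,0,0,0,-10.6,0,0,0,-10.6,0,0,0,-10.6,0,0,0,-10.6,0,0,0,-10.6,0,0,0,-10.6,0,0,0,-10.6],
)

```text
clock: 16.62
position: [0.3736, 0.2713, 0.3994]
orientation: [-2.86, -0.042, 0.445]
ft_force: [0.2, 0.5, 0.6]
opening: 0.703
gripper_force: 0.0
```

```bash
python3 st.py
```

```text
16.625 q [ 0.4484  0.1016  0.1794  1.6054  0.2819 -3.1376] p [0.3736 0.2713 0.3994] rpy [-2.8595 -0.0421  0.4446] toolz [-0.0832  0.2686 -0.9596] inplane -0.04319085175937332
```

Request:
arm_command(
  series=[0,0.043,-0.0125,0,0,0.043,-0.0125,0,0,0.043,-0.0125,0],
)

```text
clock: 17.0
position: [0.3991, 0.2176, 0.4023]
orientation: [-2.917, -0.041, 0.351]
ft_force: [0.6, -0.2, 0.1]
opening: 0.701
gripper_force: 0.0
```

```bash
python3 st.py
```

```text
17.0 q [ 0.3532  0.097   0.1927  1.6249  0.2247 -3.139 ] p [0.3991 0.2176 0.4023] rpy [-2.9167 -0.0411  0.3507] toolz [-0.039   0.2231 -0.974 ] inplane -0.04168223952042238
```

Request:
arm_command(
  series=[0,0.044,-0.01,-8,0,0.044,-0.009,-8,0,0.044,-0.008,-8,0,0.044,-0.006,-8],
)

```text
clock: 17.5
position: [0.3579, 0.263, 0.4092]
orientation: [-3.135, -0.115, 0.627]
ft_force: [0.1, -0.3, -0.4]
opening: 0.7
gripper_force: 0.0
```

```bash
python3 st.py
```

```text
17.5 q [ 0.6295  0.025   0.1461  1.5773  0.0064 -3.1395] p [0.3579 0.263  0.4092] rpy [-3.1349 -0.1146  0.6274] toolz [ 0.0887  0.0726 -0.9934] inplane -0.11466206152597014
```

Request:
arm_command(
  series=[0,0,0,10.5,0,0,0,10.5,0,0,0,10.5,0,0,0,10.5,0,0,0,10.5,0,0,0,10.5,0,0,0,10.5,0,0,0,10.5,0,0,0,10.5],
)

```text
clock: 18.62
position: [0.3582, 0.2628, 0.4091]
orientation: [-3.029, 0.018, -1.029]
ft_force: [0.1, 0.2, -0.3]
opening: 0.697
gripper_force: 0.0
```

```bash
python3 st.py .306 -.331 .38
```

```text
18.625 q [ 0.6274  0.0255  0.1464  1.5775  0.0083 -1.4841] p [0.3582 0.2628 0.4091] rpy [-3.0286  0.0181 -1.0287] toolz [ 0.0873  0.0736 -0.9935] inplane -0.11410954506467186
shift in tool axes [ 0.4821  0.3511 -0.0193]
```

Request:
arm_command(
  series=[0.048,0.0148,-0.001,0,0.048,0.0148,-0.001,0,0.048,0.0148,-0.001,0,0.048,0.0148,-0.001,0,0.048,0.0148,-0.001,0,0.048,0.0148,-0.001,0,0.0324,0.0436,-0.0022,0,0.0324,0.0436,-0.0022,0,0.0324,0.0436,-0.0022,0,0.0324,0.0436,-0.0022,0,0.0324,0.0436,-0.0022,0,0.0324,0.0436,-0.0022,0],
)

```text
clock: 20.12
position: [0.3098, -0.3328, 0.38]
orientation: [-3.029, 0.018, -1.023]
ft_force: [1.1, -0.5, 0.2]
opening: 0.698
gripper_force: 0.0
```

```bash
python3 st.py
```

```text
20.125 q [-0.8955  0.137   0.1961  1.6329  0.1142 -3.0134] p [ 0.3098 -0.3328  0.38  ] rpy [-3.0287  0.0176 -1.0229] toolz [ 0.0871  0.0736 -0.9935] inplane 0.003059426122130171
```

Request:
arm_command(
  series=[0,0,0,-7.2,0.0056,0.0432,-0.005,-4,0.0056,0.0432,-0.004,-4,0.0056,0.0432,-0.002,-4],
)

```text
clock: 20.62
position: [0.3158, -0.3463, 0.3806]
orientation: [-3.13, -0.012, -0.84]
ft_force: [-0.8, 0.2, 0.3]
opening: 0.7
gripper_force: 0.0
```

```bash
python3 st.py
```

```text
20.625 q [-0.8385  0.1571  0.2264  1.6283  0.0113 -3.1402] p [ 0.3158 -0.3463  0.3806] rpy [-3.1303 -0.0118 -0.8399] toolz [ 0.0163 -0.0012 -0.9999] inplane -0.01180963027313875
```

The tilt is now under 1°. Before going to the shaker I'll work out where the wall cupboard and its handles are.

Run:
```python
from h import *
A,B=cam('top'),cam('scene')
def tri(a,b):
    oa,ob=-A[2].T@A[3],-B[2].T@B[3]; da=ray([a],0,A)[0]-oa; db=ray([b],0,B)[0]-ob
    s=np.linalg.lstsq(np.c_[da,-db],ob-oa,rcond=None)[0]; p,q=oa+s[0]*da,ob+s[1]*db; return ((p+q)/2).round(3),np.linalg.norm(p-q).round(3)
print(tri((124,107),(232,359)),tri((188,105),(236,278)),tri((190,125),(243,285)),tri((51,28),(203,229)),tri((140,25),(197,120)))
for z in(.4,.5,.6,.7):print(z,ray([(150,128),(320,130)],z,A)[:,:2].round(3).tolist())
print(ray([(178,236)],.09,A))
```

```text
(array([0.659, 0.344, 0.39 ]), np.float64(0.0)) (array([0.653, 0.236, 0.398]), np.float64(0.016)) (array([0.64 , 0.236, 0.367]), np.float64(0.001)) (array([0.636, 0.342, 0.649]), np.float64(0.003)) (array([0.638, 0.23 , 0.65 ]), np.float64(0.003))
0.4 [[0.618, 0.292], [0.624, 0.018]]
0.5 [[0.575, 0.255], [0.579, 0.016]]
0.6 [[0.531, 0.219], [0.535, 0.014]]
0.7 [[0.487, 0.183], [0.491, 0.012]]
[[0.50854952 0.31480964 0.09      ]]
```

Request:
arm_command(
  series=[-0.0309,-0.0493,0,0,-0.0309,-0.0493,0,0,-0.0309,-0.0493,0,0,-0.0309,-0.0493,0,0,-0.0309,-0.0493,0,0,-0.0309,-0.0493,0,0,-0.0309,-0.0493,0,0,-0.0309,-0.0493,0,0,-0.0309,-0.0493,0,0,-0.0309,-0.0493,0,0,-0.0309,-0.0493,0,0,-0.0309,-0.0493,0,0],
)

```text
clock: 22.12
position: [0.5092, 0.3272, 0.3846]
orientation: [-3.127, -0.013, -0.84]
ft_force: [2.6, -0.5, 1.2]
opening: 0.701
gripper_force: 0.0
```

```bash
python3 st.py .508 .325 .25
```

```text
22.125 q [ 0.5762  0.489   0.703   1.7687 -0.0102 -1.726 ] p [0.5092 0.3272 0.3846] rpy [-3.1273 -0.0126 -0.8396] toolz [ 0.0191  0.0002 -0.9998] inplane -0.016108752659783843
shift in tool axes [-0.0008  0.0043  0.1345]
```

Request:
arm_command(
  series=[0,0.0043,0.045,0,0,0,0.045,0,0,0,0.045,0,0,0,0,0],
)

```text
clock: 22.62
position: [0.5067, 0.3215, 0.2467]
orientation: [-3.134, -0.011, -0.84]
ft_force: [-0.2, 0.5, 1.1]
opening: 0.699
gripper_force: 0.0
```

Run:
```python
from h import *
s=bot.read_state();print(s['position'],s['orientation'])
C=cam('wrist');np.savez('w6.npz',*C); im=bot.read_camera('wrist');cv2.imwrite('pics/w6raw.png',im)
p=proj([[.508,.325,z] for z in(0,.074,.09)],C);print(p)
x,y=p[2].astype(int);x0,y0=x-90,y-90
print('crop origin',x0,y0);cv2.imwrite('pics/w6.png',cv2.resize(im[y0:y0+150,x0:x0+180],None,fx=4,fy=4,interpolation=cv2.INTER_CUBIC))
```

```text
[0.50670675 0.32145383 0.24667586] [-3.13375115 -0.01104479 -0.83996815]
[[318.88717405 208.14671177]
 [317.72401613 224.49864039]
 [317.39737791 229.09246416]]
crop origin 227 139
```

View pics/w6.png

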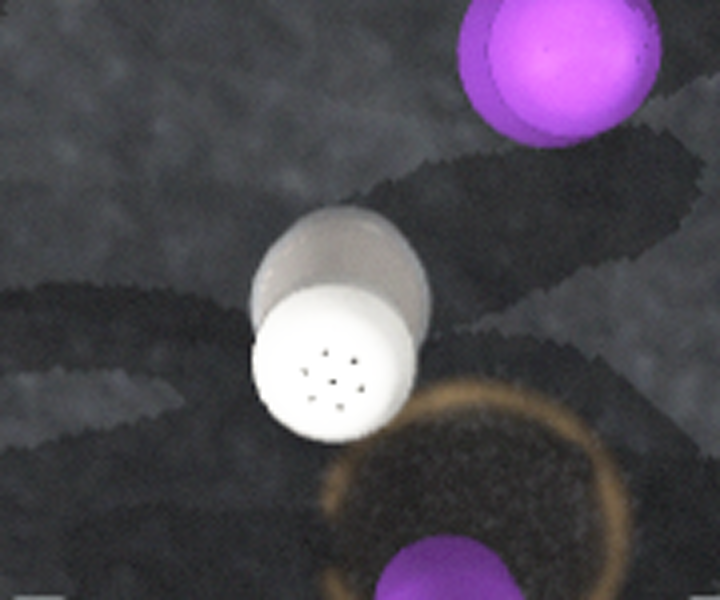

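The shaker's cap shows at crop (334,365) with the holes' centre at (333,381), about 7 px left of the prediction. The purple look-alikes at upper right and bottom are clear of the finger line.

Run:
```python
from h import *
d=np.load('w6.npz');C=[d[k] for k in d.files]
X=ray([(310.3,234.2),(310.5,229.8)],[.09,.08],C);print(X)
R=Ro.from_euler('xyz',[-3.13375,-.01104,-.83997]).as_matrix();p=np.array([.50671,.32145,.24668])
for q in X:print(R.T@(np.array([q[0],q[1],.066])-p))
```

```text
[[0.50941808 0.33201418 0.09      ]
 [0.51031783 0.33129419 0.08      ]]
[-0.00805303 -0.00765127  0.18066766]
[-0.0069164  -0.00784055  0.1806817 ]
```

Request:
arm_command(
  series=[-0.0075,-0.0077,0,0,0,0,0.045,0,0,0,0.045,0,0,0,0.045,0,0,0,0.03,0,0,0,0.015,0,0,0,0,0],
)

```text
clock: 23.55
position: [0.513, 0.3334, 0.0701]
orientation: [-3.127, -0.011, -0.841]
ft_force: [-0.8, -0.0, 0.2]
opening: 0.699
gripper_force: 0.0
```

Request:
arm_command(
  series=[0,0,0,0,0,0,0,0,0,0,0,0,0,0,0,0],
  fingers=1,
)

```text
clock: 24.05
position: [0.5133, 0.3332, 0.0713]
orientation: [-3.125, -0.011, -0.842]
ft_force: [-1.7, -0.8, 9.2]
opening: 0.382
gripper_force: 56.0
```

Request:
arm_command(
  series=[0,0,0,0,0,0,0,0,-0.002,0,0.003,0,0,0,0.004,0,0,0,0,0],
  fingers=0.3,
)

```text
clock: 24.68
position: [0.511, 0.3341, 0.0619]
orientation: [-3.129, -0.011, -0.841]
ft_force: [0.2, -0.3, -0.3]
opening: 0.699
gripper_force: 0.0
```

Request:
arm_command(
  series=[0,0,0,0,0,0,0,0,0,0,0,0,0,0,0,0],
  fingers=1,
)

```text
clock: 25.18
position: [0.5113, 0.3342, 0.0627]
orientation: [-3.128, -0.011, -0.842]
ft_force: [-1.9, -0.8, 5.6]
opening: 0.398
gripper_force: 58.7
```

```bash
python3 st.py
```

```text
25.175 q [ 0.5833  0.5206 -0.0764  0.9583 -0.0089 -1.717 ] p [0.5113 0.3342 0.0627] rpy [-3.1276 -0.0111 -0.8415] toolz [ 0.0178  0.0011 -0.9998] inplane -0.015460804613478318
```

Request:
arm_command(
  series=[0,0,-0.02,0,0,0,-0.05,0,0,0,-0.06,0,0,0,-0.06,0,0,0,-0.06,0,0,0,-0.06,0,0,0,-0.02,0,0,0,0,0],
)

```text
clock: 26.18
position: [0.5062, 0.3344, 0.3914]
orientation: [-3.125, -0.011, -0.841]
ft_force: [0.6, -0.6, -1.8]
opening: 0.402
gripper_force: 59.1
```

```bash
python3 st.py .5155 .036 .395
python3 - <<'E'
from h import *
im=bot.read_camera('top');C=cam('top')
print(im[225:250:3,165:190:4].mean(2).astype(int)); print(bot.read_state()['opening'],bot.read_state()['gripper_force'])
E
```

```text
26.175 q [ 0.5881  0.4998  0.7391  1.7924 -0.009  -1.7121] p [0.5062 0.3344 0.3914] rpy [-3.1254 -0.0114 -0.8415] toolz [ 0.0197  0.0023 -0.9998] inplane -0.017653709841619625
shift in tool axes [ 0.2287  0.1919 -0.0041]
[[61 76 83 86 80 90 93]
 [64 68 88 91 85 87 89]
 [62 63 81 84 81 84 98]
 [61 60 76 85 81 83 95]
 [63 59 86 90 83 84 93]
 [63 60 82 89 83 88 90]
 [59 61 77 86 83 88 90]
 [59 64 78 93 83 89 95]
 [65 61 69 91 83 85 93]]
0.39959990273324675 59.06663280824432
```

Request:
arm_command(
  series=[0.0327,0.0274,-0.0006,0,0.0327,0.0274,-0.0006,0,0.0327,0.0274,-0.0006,0,0.0327,0.0274,-0.0006,0,0.0327,0.0274,-0.0006,0,0.0327,0.0274,-0.0006,0,0.0327,0.0274,-0.0006,0,0,0,0,10.5,0,0,0,10.5,0,0,0,10.5,0,0,0,10.5,0,0,0,10.5],
)

```text
clock: 27.72
position: [0.5146, 0.0354, 0.3928]
orientation: [-3.127, 0.004, -1.764]
ft_force: [-0.6, -0.2, -2.0]
opening: 0.4
gripper_force: 59.1
```

Request:
arm_command(
  series=[0,0,0,10.5,0,0,0,10.5,0,0,0,10.5,0,0,0,10.5,0,0,0,10.5,0,0,0,10.5,0,0,0,3.7,0,0,0.03,0,0,0,0.05,0,0,0,0.02,0,0,0,0,0],
)

```text
clock: 29.1
position: [0.5153, 0.0355, 0.2921]
orientation: [-3.139, 0.013, -2.922]
ft_force: [-0.3, -0.6, -0.6]
opening: 0.403
gripper_force: 59.1
```

```bash
python3 st.py .5155 .036 .13
python3 - <<'E'
from h import *
C=cam('wrist');np.savez('w7.npz',*C); im=bot.read_camera('wrist');cv2.imwrite('pics/w7raw.png',im)
g=cv2.cvtColor(im,cv2.COLOR_BGR2GRAY)
c=np.array([.5155,.0367]);u=np.array([.976,.218]);v=np.array([-.218,.976])
for n,k,z in(('40',.052,.045),('50',0,.045),('60',-.062,.045),('jam top',-.136,.103)):print(n,proj([[*(c+k*u),z]],C).round(1))
for n,a,b,z in(('end seal',.0815,0,.1255),('+side seal out',-.02,.075,.1255),('-side seal out',-.02,-.075,.1255)):print(n,proj([[*(c+a*u+b*v),z]],C).round(1))
r=int(proj([[*(c-.062*u),.045]],C)[0,1]); 
for rr in(r-6,r,r+6):print(rr,[int(x) for x in g[rr-1:rr+2,270:370].mean(0)])
r=int(proj([[*(c-.02*u),.1255]],C)[0,1]); print('seal row',r,[int(x) for x in g[r-1:r+2,190:270].mean(0)],[int(x) for x in g[r-1:r+2,370:450].mean(0)])
x=int(proj([[*(c-.062*u),.045]],C)[0,0]);print('col',x,list(enumerate([int(t) for t in g[80:300,x-1:x+2].mean(1)],80)))
E
```

```text
29.1 q [ 0.0689  0.2333  0.0963  1.4206 -0.0002 -0.1508] p [0.5153 0.0355 0.2921] rpy [-3.1394  0.013  -2.9219] toolz [ 0.0132  0.0007 -0.9999] inplane -0.013171995825927763
shift in tool axes [0.0018 0.0008 0.1621]
40 [[322.1 249.2]]
50 [[322.2 201.9]]
60 [[322.4 140.5]]
jam top [[322.8  46.6]]
end seal [[322.1 309.2]]
+side seal out [[414.5 197.3]]
-side seal out [[230.4 196.9]]
134 [111, 111, 111, 110, 110, 110, 109, 109, 110, 111, 110, 108, 108, 110, 111, 109, 111, 126, 134, 133, 133, 128, 109, 87, 72, 69, 155, 182, 184, 184, 183, 184, 183, 182, 184, 183, 184, 184, 183, 184, 184, 183, 183, 183, 186, 184, 184, 184, 183, 183, 183, 183, 184, 185, 184, 183, 184, 186, 185, 184, 184, 184, 184, 184, 185, 185, 184, 184, 184, 183, 185, 185, 185, 183, 184, 184, 185, 185, 185, 104, 76, 86, 109, 116, 122, 124, 125, 123, 124, 123, 123, 124, 125, 126, 124, 124, 125, 122, 123, 123]
140 [110, 110, 110, 110, 110, 111, 110, 110, 112, 111, 111, 110, 109, 110, 111, 110, 115, 122, 131, 134, 133, 116, 97, 77, 69, 120, 171, 184, 183, 184, 183, 185, 185, 185, 186, 185, 184, 184, 186, 183, 184, 184, 184,
[... 3461 characters left out ...]
22), (242, 123), (243, 124), (244, 127), (245, 127), (246, 125), (247, 128), (248, 131), (249, 133), (250, 133), (251, 133), (252, 132), (253, 133), (254, 132), (255, 131), (256, 132), (257, 131), (258, 130), (259, 131), (260, 131), (261, 131), (262, 132), (263, 130), (264, 131), (265, 132), (266, 129), (267, 130), (268, 133), (269, 130), (270, 131), (271, 131), (272, 132), (273, 132), (274, 131), (275, 132), (276, 132), (277, 130), (278, 131), (279, 131), (280, 131), (281, 129), (282, 131), (283, 130), (284, 134), (285, 136), (286, 138), (287, 136), (288, 138), (289, 137), (290, 141), (291, 142), (292, 142), (293, 145), (294, 145), (295, 145), (296, 149), (297, 150), (298, 153), (299, 158)]
```

Request:
arm_command(
  series=[0.0025,0.0011,0.02,0,0,0,0.04,0,0,0,0.04,0,0,0,0.03,0,0,0,0.02,0,0,0,0.014,0,0,0,0.01,0,0,0,0.008,0,0,0,0.005,0,0,0,0,0],
)

```text
clock: 30.4
position: [0.5175, 0.0363, 0.1076]
orientation: [-3.139, 0.017, -2.922]
ft_force: [-0.3, 0.2, -0.2]
opening: 0.401
gripper_force: 59.1
```

Request:
arm_command(
  series=[0.0015,0,0.004,0,0,0,0.006,0,0,0,0.004,0,0,0,0,0],
)

```text
clock: 30.9
position: [0.5161, 0.036, 0.0932]
orientation: [-3.139, 0.017, -2.922]
ft_force: [-0.3, 0.6, -1.7]
opening: 0.395
gripper_force: 59.1
```

In the well (bottom at about z=0.030) with no side force. Continuing to the floor.

Request:
arm_command(
  series=[0,0,0.008,0,0,0,0.008,0,0,0,0.005,0,0,0,0.002,0,0,0,0,0],
)

```text
clock: 31.52
position: [0.5166, 0.036, 0.0705]
orientation: [-3.139, 0.017, -2.922]
ft_force: [0.2, 0.9, -1.5]
opening: 0.394
gripper_force: 59.1
```

Request:
arm_command(
  series=[0,0,0.0015,0,0,0,0.001,0,0,0,0.001,0,0,0,0,0],
)

```text
clock: 32.02
position: [0.5168, 0.036, 0.0671]
orientation: [-3.139, 0.017, -2.922]
ft_force: [-0.3, 0.1, -0.7]
opening: 0.397
gripper_force: 59.2
```

Request:
arm_command(
  series=[0,0,0.001,0,0,0,0.001,0,0,0,0,0],
)

```text
clock: 32.4
position: [0.518, 0.0364, 0.0667]
orientation: [-3.139, 0.021, -2.922]
ft_force: [-3.6, 1.9, 22.7]
opening: 0.398
gripper_force: 62.3
```

Request:
arm_command(
  series=[0,0,0,0,0,0,0,0,0,0,0,0,0,0,-0.02,0,0,0,-0.04,0,0,0,-0.06,0,0,0,-0.06,0,0,0,-0.06,0,0,0,-0.06,0,0,0,-0.02,0,0,0,0,0],
  fingers=0.35,
)

```text
clock: 33.78
position: [0.5117, 0.0357, 0.3861]
orientation: [-3.138, 0.02, -2.922]
ft_force: [0.5, -0.3, -0.7]
opening: 0.652
gripper_force: 0.0
```

```bash
python3 st.py
python3 - <<'E'
from h import *
C=cam('wrist');np.savez('w8.npz',*C); im=bot.read_camera('wrist');cv2.imwrite('pics/w8raw.png',im)
g=cv2.cvtColor(im,cv2.COLOR_BGR2GRAY)
w50=np.array([.5157,.037]);u=np.array([.976,.218]);w40=w50+.052*u
for n,w,zt in(('salt',w50,.094),('van',w40,.106)):
    print(n,'top/floor/fallen-free',proj([[*w,zt],[*w,.045]],C).round(1).tolist())
x,y=proj([[*w50,.094]],C)[0]
m=(g[int(y)-40:int(y)+40,int(x)-40:int(x)+40]>215).astype('uint8')
n,l,st,ce=cv2.connectedComponentsWithStats(m)
for i in range(1,n):
    if st[i,4]>60:print('bright',st[i],ce[i]+[int(x)-40,int(y)-40])
x,y=proj([[*w40,.106]],C)[0]
m=(g[int(y)-40:int(y)+40,int(x)-40:int(x)+40]<50).astype('uint8')
n,l,st,ce=cv2.connectedComponentsWithStats(m)
for i in range(1,n):
    if st[i,4]>40:print('dark',st[i],ce[i]+[int(x)-40,int(y)-40])
E
```

```text
33.775 q [ 0.0699  0.2509  0.3583  1.6582 -0.0002 -0.1498] p [0.5117 0.0357 0.3861] rpy [-3.1384  0.0197 -2.9219] toolz [ 0.0199  0.0011 -0.9998] inplane -0.019958497497697625
salt top/floor/fallen-free [[321.7, 195.7], [321.8, 188.7]]
van top/floor/fallen-free [[321.6, 241.4], [321.7, 227.4]]
bright [13 30 11 17 93] [298.39784946 192.88172043]
bright [ 30  30  16  24 208] [317.73076923 194.80769231]
dark [ 37  28  10  14 110] [322.50909091 235.77272727]
dark [ 0 65 80  2 81] [320.69135802 266.98765432]
dark [ 16  70  62  10 566] [325.57773852 275.64664311]
```

Request:
arm_command(
  series=[0.0092,0.04,0,0,0.0092,0.04,0,0,0.0092,0.04,0,0,0.0092,0.04,0,0,0.0092,0.04,0,0,0,0,0.044,0,0,0,0.044,0,0,0,0.044,0,0,0,0,0],
  fingers=1,
)

```text
clock: 34.95
position: [0.4228, 0.2199, 0.2484]
orientation: [-3.137, 0.011, -2.922]
ft_force: [0.7, 0.3, -0.1]
opening: 0.002
gripper_force: 0.0
```

Request:
arm_command(
  series=[0,-0.02,0,0,0,-0.02,0,0,0,-0.02,0,0,0,-0.02,0,0,0,-0.015,0,0],
)

```text
clock: 35.58
position: [0.4463, 0.1277, 0.2534]
orientation: [-3.139, 0.019, -2.922]
ft_force: [0.1, 0.9, 1.8]
opening: -0.003
gripper_force: 0.0
```

Request:
arm_command(
  series=[0,-0.018,0,0,0,-0.018,0,0,0,-0.018,0,0,0,-0.018,0,0,0,-0.018,0,0,0,-0.018,0,0],
)

```text
clock: 36.33
position: [0.4696, 0.0222, 0.253]
orientation: [-3.139, 0.018, -2.922]
ft_force: [-0.2, -0.2, 0.1]
opening: -0.005
gripper_force: 0.0
```

```bash
cat > lid.py <<'E'
from h import *
# lid edge: brightness along the projected box x axis is awkward, so compare white mask with predicted frame edges
c=np.array([.4664,.026]);u=np.array([.976,.218]);v=np.array([-.218,.976])
def edge(th,k=0):
    b=.08-.16*np.cos(th); z=.123+.16*np.sin(th); return [*(c+k*u+b*v),z]
s=bot.read_state();print(s['clock'],s['position'],s['ft_force'])
S=cam('scene');g=cv2.cvtColor(bot.read_camera('scene'),cv2.COLOR_BGR2GRAY)
for th in(1.7,1.4,1.2,1.0,.8,.6,.4,.2,.08,0):
    o=[]
    for k in(-.12,-.06,.06,.12):
        x,y=proj([edge(th,k)],S)[0]; x,y=int(round(x)),int(round(y)); o.append((x,y,int(g[y-1:y+2,x-1:x+2].mean())))
    print(th,o)
E
python3 lid.py
```

```text
36.325 [0.46955574 0.02223645 0.25303749] [-0.18486327 -0.23110578  0.10251215]
1.7 [(424, 211, 86), (393, 222, 217), (329, 245, 210), (295, 256, 211)]
1.4 [(410, 192, 80), (380, 202, 202), (318, 223, 217), (285, 234, 228)]
1.2 [(401, 183, 97), (372, 193, 234), (311, 213, 233), (279, 224, 233)]
1.0 [(393, 178, 254), (365, 187, 238), (306, 206, 237), (275, 217, 244)]
0.8 [(386, 176, 212), (358, 185, 162), (301, 203, 168), (271, 213, 188)]
0.6 [(380, 177, 167), (353, 185, 110), (298, 203, 122), (269, 213, 152)]
0.4 [(375, 181, 238), (349, 189, 140), (296, 206, 212), (268, 216, 240)]
0.2 [(372, 187, 240), (347, 195, 98), (295, 212, 236), (268, 221, 242)]
0.08 [(370, 192, 240), (346, 200, 83), (295, 217, 235), (268, 225, 241)]
0 [(370, 195, 219), (345, 203, 180), (295, 220, 219), (269, 229, 240)]
```

Request:
arm_command(
  series=[0,-0.015,0,0,0,-0.015,0,0,0,-0.015,0,0,0,0,-0.02,0,0,0,-0.02,0,0,0,0,0,0,0,0,0,0,0,0,0,0,0,0,0],
)

```text
clock: 37.5
position: [0.4782, -0.0211, 0.292]
orientation: [-3.139, 0.017, -2.922]
ft_force: [-0.4, -0.0, 0.1]
opening: -0.002
gripper_force: 0.0
```

```bash
python3 lid.py
```

```text
37.5 [ 0.47817195 -0.02105311  0.29195118] [-0.40736731 -0.02651875  0.11564077]
1.7 [(424, 211, 85), (393, 222, 243), (329, 245, 215), (295, 256, 215)]
1.4 [(410, 192, 78), (380, 202, 248), (318, 223, 221), (285, 234, 221)]
1.2 [(401, 183, 96), (372, 193, 252), (311, 213, 246), (279, 224, 246)]
1.0 [(393, 178, 94), (365, 187, 53), (306, 206, 56), (275, 217, 50)]
0.8 [(386, 176, 79), (358, 185, 51), (301, 203, 56), (271, 213, 51)]
0.6 [(380, 177, 55), (353, 185, 50), (298, 203, 56), (269, 213, 51)]
0.4 [(375, 181, 53), (349, 189, 53), (296, 206, 54), (268, 216, 52)]
0.2 [(372, 187, 50), (347, 195, 51), (295, 212, 52), (268, 221, 48)]
0.08 [(370, 192, 230), (346, 200, 226), (295, 217, 225), (268, 225, 190)]
0 [(370, 195, 251), (345, 203, 248), (295, 220, 247), (269, 229, 251)]
```

The lid has swung over and rests on the clip at about 0.08 rad. I'll turn the tool 90° so the narrow pad side faces the clip, then press on the thumb pad.

Request:
arm_command(
  series=[0.0012,-0.0165,0,0,0,0,0,10,0,0,0,10,0,0,0,10,0,0,0,10,0,0,0,10,0,0,0,10,0,0,0,10,0,0,0,10,0,0,0.02,10,0,0,0.04,0,0,0,0.04,0],
)

```text
clock: 39.05
position: [0.4828, -0.0382, 0.1914]
orientation: [3.123, 0.003, 1.79]
ft_force: [0.3, 0.7, 0.1]
opening: 0.0
gripper_force: 0.0
```

Request:
arm_command(
  series=[0,0,0.015,0,0,0,0.008,0,0,0,0.006,0,0,0,0,0],
)

```text
clock: 39.55
position: [0.4834, -0.0374, 0.1639]
orientation: [3.123, 0.003, 1.791]
ft_force: [-0.3, 0.4, -0.9]
opening: 0.002
gripper_force: 0.0
```

```bash
python3 st.py .4806 -.0375 .15
```

```text
39.55 q [-0.0786  0.2003 -0.2718  1.0805  0.0024  1.2724] p [ 0.4834 -0.0374  0.1639] rpy [3.1235 0.0031 1.7905] toolz [ 0.0183  0.001  -0.9998] inplane -0.018216949375094327
shift in tool axes [ 0.0005 -0.003   0.0138]
```

Request:
arm_command(
  series=[0,0,0.004,0,0,0,0.004,0,0,0,0.003,0,0,0,0.003,0,0,0,0,0],
)

```text
clock: 40.17
position: [0.4835, -0.0375, 0.1496]
orientation: [3.124, 0.004, 1.79]
ft_force: [0.9, -2.1, 3.1]
opening: -0.0
gripper_force: 1.4
```

Request:
arm_command(
  series=[0,0,0.002,0,0,0,0.002,0,0,0,0,0],
)

```text
clock: 40.55
position: [0.4837, -0.0377, 0.1459]
orientation: [3.124, 0.004, 1.79]
ft_force: [-1.0, -2.9, 7.6]
opening: -0.001
gripper_force: 4.1
```

Request:
arm_command(
  series=[0,0,0.002,0,0,0,0.0015,0,0,0,0,0],
)

```text
clock: 40.92
position: [0.4838, -0.0377, 0.1432]
orientation: [3.123, 0.004, 1.79]
ft_force: [-8.1, -3.5, 25.3]
opening: 0.001
gripper_force: 12.3
```

Request:
arm_command(
  series=[0,0,0.0015,0,0,0,0.0015,0,0,0,0,0],
)

```text
clock: 41.3
position: [0.4841, -0.0377, 0.1425]
orientation: [3.121, 0.005, 1.79]
ft_force: [-25.6, -3.0, 69.1]
opening: -0.001
gripper_force: 34.4
```

Hard stop reached, so the lid should be past the clip. I'll back off and check that it stays shut.

Request:
arm_command(
  series=[0,0,-0.004,0,0,0,-0.01,0,0,0,-0.03,0,0,0,-0.05,0,0,0,-0.06,0,0,0,-0.06,0,0,0,0,0,0,0,0,0],
)

```text
clock: 42.3
position: [0.4797, -0.0374, 0.3523]
orientation: [3.125, 0.003, 1.791]
ft_force: [0.0, -0.4, -0.4]
opening: 0.003
gripper_force: 0.0
```

Run:
```python
from h import *
s=bot.read_state();print(s['clock'],s['position'],s['ft_force'])
c=np.array([.4664,.026]);u=np.array([.976,.218]);v=np.array([-.218,.976])
def edge(th,k):return [*(c+k*u+(.08-.16*np.cos(th))*v),.123+.16*np.sin(th)]
S=cam('scene');W=cam('wrist');g=cv2.cvtColor(bot.read_camera('scene'),cv2.COLOR_BGR2GRAY);im=bot.read_camera('wrist');cv2.imwrite('pics/w9raw.png',im);gw=cv2.cvtColor(im,cv2.COLOR_BGR2GRAY)
for k in(-.1,-.06,.06,.1):
    print(k,[(th,round(proj([edge(th,k)],S)[0,1],1)) for th in(.08,.04,0,-.015)])
    x,y=proj([edge(0,k)],S)[0].astype(int); print(y-10,g[y-10:y+8,x].tolist())
    print('  wrist',[(th,proj([edge(th,k)],W)[0].round(1).tolist()) for th in(.08,0)])
    x,y=proj([edge(0,k)],W)[0].astype(int)
    if 0<=x<640 and 20<y<470: print(y-18,gw[y-18:y+18,x].tolist())
```

```text
42.3 [ 0.47972412 -0.03740858  0.35231905] [ 0.04493241 -0.43894792 -0.37849583]
-0.1 [(0.08, np.float64(194.3)), (0.04, np.float64(196.0)), (0, np.float64(197.8)), (-0.015, np.float64(198.4))]
187 [57, 60, 56, 53, 57, 58, 55, 45, 62, 140, 211, 242, 248, 247, 247, 246, 247, 247]
  wrist [(0.08, [215.2, 224.5]), (0, [218.6, 221.9])]
203 [240, 239, 238, 238, 239, 239, 238, 239, 239, 240, 241, 240, 239, 239, 238, 238, 239, 238, 239, 230, 164, 56, 19, 26, 19, 26, 27, 29, 24, 25, 23, 25, 22, 23, 25, 21]
-0.06 [(0.08, np.float64(199.7)), (0.04, np.float64(201.4)), (0, np.float64(203.2)), (-0.015, np.float64(203.8))]
193 [55, 58, 60, 65, 59, 55, 47, 48, 108, 192, 238, 248, 247, 247, 247, 248, 248, 247]
  wrist [(0.08, [256.3, 224.4]), (0, [258.3, 221.8])]
203 [240, 240, 239, 238, 238, 240, 239, 239, 238, 239, 239, 239, 239, 237, 238, 238, 237, 238, 240, 222, 139, 33, 25, 25, 28, 31, 33, 30, 32, 31, 34, 32, 30, 28, 32, 34]
0.06 [(0.08, np.float64(216.5)), (0.04, np.float64(218.2)), (0, np.float64(219.9)), (-0.015, np.float64(220.5))]
209 [55, 60, 59, 54, 51, 50, 50, 42, 67, 142, 209, 240, 247, 246, 246, 246, 247, 247]
  wrist [(0.08, [379.5, 224.1]), (0, [377.3, 221.5])]
203 [239, 238, 238, 237, 239, 238, 238, 238, 238, 238, 237, 238, 238, 236, 239, 238, 238, 239, 226, 153, 31, 26, 31, 24, 28, 26, 27, 28, 18, 17, 25, 25, 26, 24, 29, 22]
0.1 [(0.08, np.float64(222.3)), (0.04, np.float64(223.9)), (0, np.float64(225.6)), (-0.015, np.float64(226.3))]
215 [51, 46, 47, 46, 47, 47, 47, 45, 72, 145, 210, 240, 247, 247, 246, 247, 247, 247]
  wrist [(0.08, [420.0, 224.0]), (0, [416.5, 221.4])]
203 [239, 239, 240, 239, 239, 237, 238, 239, 238, 237, 237, 237, 238, 236, 237, 237, 237, 239, 225, 147, 37, 34, 33, 34, 31, 34, 32, 29, 28, 29, 34, 39, 32, 37, 34, 34]
```

The lid edge sits where 0 rad predicts, using the same offset the camera showed at 0.08, and the robot is clear. Handing in.

```bash
python3 -c "
from bench import bot
print(bot.finish_job())"
```

```text
the job is handed in; nothing more can be done
None
```

The job is handed in at about 42 s on the robot's clock: the bottle stands in the 40 mm well, the shaker in the 50 mm well, and the lid stayed shut when I backed off. The last press peaked at 69 N on the wrist; I didn't look at the clip itself or re-check the jam jar and bystanders at the end.

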